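# Reverse the double-ended sanding stick in its bench holder

### The arm

A 6-joint arm with a two-finger parallel gripper is mounted at the origin on the work surface. World frame = base frame: x ahead of the robot, y to its left, z up, the work surface at z = 0. Lengths are in mm, angles in rad, forces in N, time in s.
With the tool pointing down it reaches from about 350 to 875 mm from the base axis. Payload 4.2 kg.
Tool frame: the origin (TCP) lies at the very end of the fingers, on their centre line; the grasp point (between the pads) lies 19 mm behind it; z points along the fingers, y is the line along which they close (so a half turn about z gives the same grasp; the last joint's range is limited). The gripper opens to 85 mm and grips with 20 to 120 N. Pads are 22 mm wide; open, the fingers measure 114 mm over their backs; the gripper's body (76 mm by 85 mm) begins 54 mm behind the grasp point. The pads swing forward as they close: fully open they stand 13 mm farther back than shut.
Start: joints at [-0.896, 0.385, 0.008, 0, -1.194, -0.259], TCP at [252.464, -571.718, 231.312] pointing down, gripper open.
Joint ranges: [-3.14, 3.14], [-1.21, 2.06], [-1.07, 1.41], [-3.16, 2.05], [-2.99, -0.16], [-3.1, 3.1]. Speed limits (rad/s): [2.79, 2.79, 3.14, 3.14, 3.14, 3.14].

### API

Orientations are given as a rotation vector (axis times angle).
In Python, from cell import robot gives the robot as it stands.
- The arm moves only by the tool step_arm, never from a script. Its argument "increments" is a list of rows, each an object with "jaw": the finger opening in mm, from 0 to 85.4; "travel": the shift along the tool's x, y, z normalised to -1 to 1, where 1 is 0.8 m, a list of three; "twist": the turn, a rotation vector about the tool's x, y, z normalised to -1 to 1, where 1 is 120 degrees, a list of three. In form: [{"jaw": jaw, "travel": [x, y, z], "twist": [ax, ay, az]}, ...]. A call has 1 to 8 rows; each row is the pose to reach, as a shift and turn from the pose commanded when the call began, along the tool's axes at that moment; what a row does not reach only later rows make up. A row lasts 1/10 s, in which the tool goes at most 50 mm and 8.59 degrees, less where a joint would pass 70% of its speed; a pose out of reach is approached as far as the arm can. A call with a number of a shift or a turn outside -1 to 1 is refused whole. A call with a gripper value outside its range is refused whole. The fingers move at their own pace and stop on an object; "newtons" is the grip in N (left out, the last holds). Time passes only in rows, so rows that repeat a pose let the fingers close. It gives the time, the measured TCP pose, the force, the opening and the grip force at its end, in the units of the state.
- robot.get_obs(): the state, without advancing time (a new reading comes with each control period).
- robot.grab_frame(name): name is "scene" or "top" or "wrist"; returns a dict with "img" (480x640x3 uint8, red, green, blue), "range_z" (480x640 float32, mm along the optical axis (not along the pixel's ray), 0 where there is no reading), "fovy" (degrees; the focal length in pixels is half the picture's height over the tangent of half this angle, whatever the lens; pixels are square), "cx", "cy" (the principal point, pixels), "distortion" ([k1, k2, p1, p2, k3] as OpenCV has them; the pictures are not rectified), "origin" and "orientation" of the camera in the world; the wrist camera has in their place "tool_from_camera" (4x4, takes a point from camera to tool coordinates, whose origin is the TCP and whose axes are the flange's). Camera axes: x right, y up, looking along -z (the intrinsics and any distortion apply to the point x, -y, -z); pixel columns grow to the right and rows downward; lengths in mm; the calibration is good to about 2 mm. A picture is of the moment at which its call begins: read the wrist's pose just before it.
- robot.finish_job(): hands the job in; it is judged then, once.
The state is a dict: "clock": time; "joints": joint angles; "qvel": joint speeds; "effort": joint torques, N m; "position": TCP position; "tool_rot": TCP orientation; "ft_force": force on the tool from outside, world axes, zero at the start; "moment": the same for the moment, N m; "opening": opening from 0.0 (shut) to 1.0 (fully open); "grip_force": force on a finger pad.
Only numpy, scipy, OpenCV 4.12 (cv2) and the standard library are available. Lean on these libraries where they do the work, as an engineer would, in place of code of your own. Each camera call takes 0.05 s, during which the arm holds its last target. There are 200 camera calls.

### The job

The sanding stick in the blue bench holder has its worn dark-brown end sticking out. Pull it out, turn it end for end and slide it back in fully home, collar against the block, so that the unused green end faces out; then let go of it. Do not knock the other things on the table about.

Things in the scene. Friction and masses are not known exactly. Their poses are not given: they have to be found in the camera images.
- stick: Double-ended sanding stick, 160 mm, 130 g. Middle: square wooden collar to grip, 50 mm long (x), 34 x 34 mm. From each collar end a round shank, diameter 18, length 55 mm, last 5 mm tapered to 11: green (unused) to +x, dark brown (worn) to -x. Origin at its centre, x to the green tip. Starts with the green shank in the bore, collar touching the block, axis level, 68.5 mm up. Loose.
- fresh_tip (a point): Centre of the end face of the green (unused) shank, 80 mm from the stick's origin along its +x.
- worn_tip (a point): Centre of the end face of the dark-brown (worn) shank, 80 mm from the stick's origin along its -x.
- holder: Blue block, fixed, 90 (x) x 56 mm, 42 to 98 mm up, on a steel foot 110 x 84 mm. Level square bore 21 x 21 mm, 62 deep, in its front (-x) face, which looks roughly at the robot. A rest 20 mm wide, top 51.5 mm high, juts 34 mm out below the mouth to carry the collar, then ramps down to 43 mm out. Origin on the table under the block's centre; x points into the bore.
- mouth (a point): Centre of the bore's mouth in the block's front face, 70 mm above the table; axes as the holder's. Pull the stick out along -x, push in along +x. With the stick's axis at this height the shank clears the bore and the collar clears the rest, each by 1.5 mm; it sinks by that when released.
- home (a point): Point on the bore axis 55 mm inside the mouth, 70 mm above the table: where the tip of the inserted shank is when the stick is fully home; axes as the holder's.
- violin: Bystander: unvarnished violin, body about 370 x 206 x 36 mm, 570 mm with its neck, lying on a white board to the robot's right; origin under the middle of the body.
- tin: Bystander: closed varnish tin, 84 mm in diameter, 100 mm high; origin at the centre of its underside.
- tape_a: Bystander: roll of masking tape lying flat to the robot's right, nearer, 110 mm in diameter, 25 mm high; origin at the centre of its underside.
- tape_b: Bystander: roll of masking tape lying flat to the robot's right, farther, 110 mm in diameter, 25 mm high; origin at the centre of its underside.
- brush: Bystander: varnish brush with a mint-green handle, 190 mm long, lying on the table.
- cork: Bystander: cork sanding block 90 x 50 x 30 mm beside the holder; origin at the centre of its underside.
- tub: Bystander: closed clear tub with a yellow lid, 90 mm in diameter, 55 mm high; origin at the centre of its underside.

How it is judged:
By the outcome, as a careful person would: the job done as asked, in the order asked, and still so for the second after the job is handed in, with the robot touching nothing.
It also fails if it takes over 54 s, if anything falls off the work surface, if the arm or the gripper's body presses on something with over 40 N, if the wrist force passes 120 N, or if a joint passes its speed limit or range.

## Working session

There is one attempt and no reset: what is moved stays moved. The work goes in short steps, Python scripts to look and compute and a tool call to move; the robot and the scene stay as the last step left them, time stands still between calls to the robot, and variables do not carry over. Pictures are saved under pics/ and viewed, at most 10 in all, crops included, and the job is handed in when it is done.

Besides the shell and the picture viewer there is one more tool, called after "Request:" by a JSON object that holds its "api" and its "payload". step_arm: Moves the arm, as the interface text tells. Its arguments: {"type":"object","properties":{"increments":{"type":"array","items":{"type":"object","properties":{"jaw":{"type":"number"},"travel":{"type":"array","items":{"type":"number"}},"twist":{"type":"array","items":{"type":"number"}}}}},"newtons":{"type":"number"}},"required":["increments"]}

```bash
mkdir -p pics; ls; cat > h.py <<'E'
import numpy as np, cv2
from cell import robot
from scipy.spatial.transform import Rotation as R
def frame(name):
    o=robot.get_obs(); f=robot.grab_frame(name)
    h=f['img'].shape[0]; fl=h/2/np.tan(np.radians(f['fovy'])/2)
    f['K']=np.array([[fl,0,f['cx']],[0,fl,f['cy']],[0,0,1]]); f['D']=np.array(f['distortion'],float)
    if 'tool_from_camera' in f:
        T=np.eye(4);T[:3,:3]=R.from_rotvec(o['tool_rot']).as_matrix();T[:3,3]=o['position'];f['T']=T@np.array(f['tool_from_camera'])
    else:
        T=np.eye(4);q=np.array(f['orientation'],float)
        T[:3,:3]=q if q.shape==(3,3) else R.from_rotvec(q).as_matrix() if q.size==3 else R.from_quat(q).as_matrix()
        T[:3,3]=f['origin'];f['T']=T
    return f
def rays(f,uv):
    p=cv2.undistortPoints(np.array(uv,float).reshape(-1,1,2),f['K'],f['D']).reshape(-1,2)
    return np.c_[p[:,0],-p[:,1],-np.ones(len(p))]
def onz(f,uv,z):
    d=rays(f,uv)@f['T'][:3,:3].T; o=f['T'][:3,3]
    return o+d*((z-o[2])/d[:,2])[:,None]
def pts(f,uv):
    uv=np.array(uv,float).reshape(-1,2); i=uv.round().astype(int)
    r=rays(f,uv)*f['range_z'][i[:,1],i[:,0]][:,None]
    return r@f['T'][:3,:3].T+f['T'][:3,3]
def save(f,n): cv2.imwrite('pics/'+n+'.png',f['img'][:,:,::-1])
E
python3 - <<'E'
from h import *
print(robot.get_obs())
for n in('scene','top'):
    f=frame(n);save(f,n);np.savez(n,**{k:f[k] for k in('img','range_z','K','D','T')})
    print(n,f['orientation'],f['fovy'],f['D'],f['T'].round(2))
E
```

```text
pics
{'clock': 0.0, 'joints': array([-8.96392771e-01,  3.85591966e-01,  6.60697328e-03, -4.95144340e-04,
       -1.19401784e+00, -2.58602839e-01]), 'qvel': array([-0.00129722,  0.00042643,  0.00067715, -0.00065068, -0.00154496,
        0.00072131]), 'effort': array([-1.01086483e-03, -3.92289627e+01,  1.88403511e+01,  4.18618441e+00,
       -4.70101790e-03, -4.05964244e-06]), 'position': array([ 252.22645716, -571.19444649,  230.19341768]), 'tool_rot': array([ 0.64804223, -3.07343154, -0.00342012]), 'ft_force': array([-0.45177564, -0.31096395,  0.02578261]), 'moment': array([ 0.02445083, -0.0150422 , -0.07295042]), 'grip_force': 0.0, 'opening': 1.000339059130427}
scene [0.63425554 0.26149457 0.72172734] 46.38944656191303 [-0.09746346  0.          0.          0.          0.        ] [[ 7.30000e-01 -5.30000e-01  4.30000e-01  1.17950e+03]
 [ 6.80000e-01  5.80000e-01 -4.50000e-01 -6.69210e+02]
 [-1.00000e-02  6.20000e-01  7.80000e-01  1.20652e+03]
 [ 0.00000e+00  0.00000e+00  0.00000e+00  1.00000e+00]]
top [ 0.06357779 -0.05320412 -1.59962864] 55.248296504603815 [-0.05350998  0.          0.          0.          0.        ] [[-3.00000e-02  1.00000e+00 -7.00000e-02  4.64090e+02]
 [-1.00000e+00 -3.00000e-02 -1.00000e-02 -1.34600e+01]
 [-1.00000e-02  7.00000e-02  1.00000e+00  1.05601e+03]
 [ 0.00000e+00  0.00000e+00  0.00000e+00  1.00000e+00]]
```

View pics/scene.png

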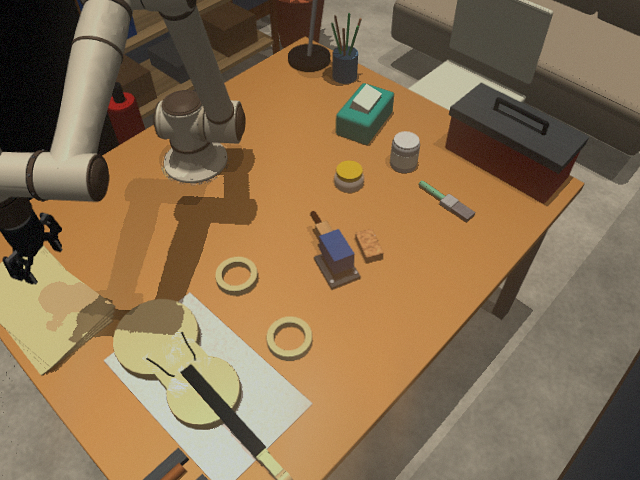

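View pics/top.png

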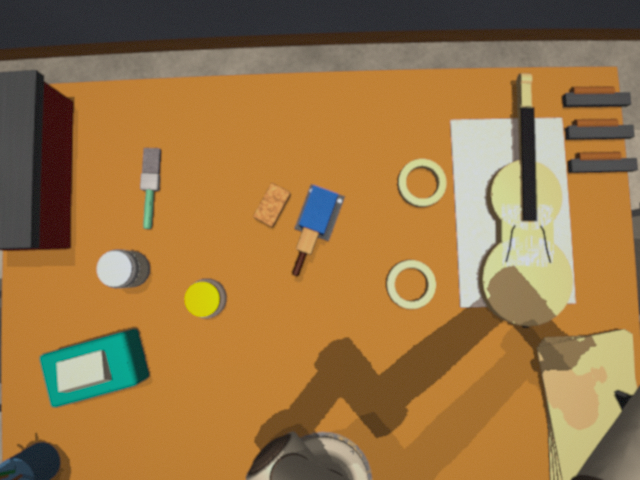

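The scene view shows the holder near (335,250) with the brown end at (316,216). In the top view the blue block is at (318,212), the collar at (308,242) and the brown tip at (297,272). The cork lies at (272,205), to the holder's left.

```bash
cat >> h.py <<'E'
def load(n):
    return dict(np.load(n+'.npz'))
def big(m):
    n,l,s,c=cv2.connectedComponentsWithStats(m.astype(np.uint8)); k=1+np.argmax(s[1:,4]); return l==k
def blue(f):
    h=cv2.cvtColor(f['img'],cv2.COLOR_RGB2HSV); return big((h[...,0]>100)&(h[...,0]<130)&(h[...,1]>130)&(h[...,2]>50))
def uvs(m): v,u=np.nonzero(m); return np.c_[u,v].astype(float)
E
python3 - <<'E'
from h import *
for n in('top','scene'):
    f=load(n); m=blue(f); p=pts(f,uvs(m)); print(n,m.sum(),np.percentile(p[:,2],[1,10,50,90,99]))
    t=p[abs(p[:,2]-98)<6]; r=cv2.minAreaRect(t[:,:2].astype(np.float32)); print(len(t),r, cv2.boxPoints(r).round(1).tolist())
    # stick: depth points within 120mm ahead, height 55..95, not blue
    c=np.array(r[0]); g=uvs(f['range_z']>0); q=pts(f,g); s=(np.hypot(*(q[:,:2]-c).T)<170)&(q[:,2]>60)&(q[:,2]<92)&~m[g[:,1].astype(int),g[:,0].astype(int)]&(q[:,0]<c[0]-30)
    q=q[s];print(len(q),q.min(0),q.max(0)); 
    for lo,hi in((60,75),(75,80),(80,92)):
        a=q[(q[:,2]>lo)&(q[:,2]<hi)]
        if len(a)>5: print(lo,hi,len(a),a.mean(0),cv2.fitLine(a[:,:2].astype(np.float32),cv2.DIST_L2,0,.01,.01).ravel())
E
```

```text
top 1088 [ 52.6743101   95.24325253  97.88488796 100.15632772 102.29624069]
1046 ((600.80126953125, -8.005077362060547), (54.28290557861328, 86.62335968017578), 68.19892120361328) [[550.5, -17.100000381469727], [630.9000244140625, -49.29999923706055], [651.0999755859375, 1.100000023841858], [570.7000122070312, 33.29999923706055]]
604 [461.32126263  -8.82517318  62.16262755] [570.57097213  53.99947045  91.89155426]
60 75 100 [492.71716955  35.24028414  72.32917789] [ 9.0849829e-01 -4.1788855e-01  4.9271716e+02  3.5240284e+01]
75 80 117 [490.98052509  35.71868213  77.07453713] [ 8.8074863e-01 -4.7358406e-01  4.9098053e+02  3.5718681e+01]
80 92 387 [536.95843509  18.30939795  85.40131895] [ 9.2839301e-01 -3.7159979e-01  5.3695844e+02  1.8309399e+01]
scene 27 [-201.20987832 -192.73236443 -174.7783338  -152.55846391 -140.59264616]
0 ((0.0, 0.0), (0.0, 0.0), 0.0) [[0.0, 0.0], [0.0, 0.0], [0.0, 0.0], [0.0, 0.0]]Traceback (most recent call last):
  File "<stdin>", line 7, in <module>
    return umr_minimum(a, axis, None, out, keepdims, initial, where)
ValueError: zero-size array to reduction operation minimum which has no identity
```

```bash
cat >> h.py <<'E'
def pose(yaw_deg,p):  # tool down, tool x at yaw
    c,s=np.cos(np.radians(yaw_deg)),np.sin(np.radians(yaw_deg))
    T=np.eye(4);T[:3,:3]=np.array([[c,s,0],[s,-c,0],[0,0,-1]]);T[:3,3]=p;return T
def inc(A,B):
    D=np.linalg.inv(A)@B; return (D[:3,3]/800).round(4),(np.degrees(R.from_matrix(D[:3,:3]).as_rotvec())/120).round(4)
def app(A,tr,tw):
    D=np.eye(4);D[:3,:3]=R.from_rotvec(np.radians(120)*np.array(tw)).as_matrix();D[:3,3]=800*np.array(tr);return A@D
def now():
    o=robot.get_obs();T=np.eye(4);T[:3,:3]=R.from_rotvec(o['tool_rot']).as_matrix();T[:3,3]=o['position'];return T
def yaw(T): return np.degrees(np.arctan2(T[1,0],T[0,0]))
E
python3 - <<'E'
from h import *
print(np.array(robot.grab_frame('wrist')['tool_from_camera']).round(3))
A=now();A[:3,3]=[252.464,-571.718,231.312];print(yaw(A),A[:3,2]);A=pose(-156.2,A[:3,3])
M=pose(-90,[400,-280,240]);B=pose(-21.8,[530,20,240])
for a,b in((A,M),(M,B)): print(inc(a,b))
E
```

```text
[[   0.       0.959    0.283   72.98 ]
 [   1.      -0.       0.       2.077]
 [   0.       0.283   -0.959 -142.744]
 [   0.       0.       0.       1.   ]]
-156.18522841412812 [-7.75259032e-04  1.49784279e-03 -9.99998578e-01]
(array([-0.3159,  0.2592, -0.0109]), array([ 0.    ,  0.    , -0.5517]))
(array([-0.375 , -0.1625,  0.    ]), array([ 0.    ,  0.    , -0.5683]))
```

Request:
{"api": "step_arm", "payload": {"increments": [{"jaw": 85, "travel": [-0.04, 0.032, -0.0014], "twist": [0, 0, -0.069]}, {"jaw": 85, "travel": [-0.08, 0.065, -0.0027], "twist": [0, 0, -0.138]}, {"jaw": 85, "travel": [-0.12, 0.097, -0.004], "twist": [0, 0, -0.207]}, {"jaw": 85, "travel": [-0.16, 0.13, -0.0055], "twist": [0, 0, -0.276]}, {"jaw": 85, "travel": [-0.2, 0.162, -0.007], "twist": [0, 0, -0.345]}, {"jaw": 85, "travel": [-0.24, 0.195, -0.008], "twist": [0, 0, -0.414]}, {"jaw": 85, "travel": [-0.28, 0.227, -0.0095], "twist": [0, 0, -0.483]}, {"jaw": 85, "travel": [-0.316, 0.259, -0.011], "twist": [0, 0, -0.552]}]}}

```text
clock: 0.95
position: [400.5, -278.4, 240.0]
tool_rot: [-2.229, 2.213, 0.0]
ft_force: [0.5, -0.6, -1.1]
opening: 0.994
grip_force: 0.0
```

Request:
{"api": "step_arm", "payload": {"increments": [{"jaw": 85, "travel": [-0.054, -0.023, 0], "twist": [0, 0, -0.071]}, {"jaw": 85, "travel": [-0.108, -0.046, 0], "twist": [0, 0, -0.142]}, {"jaw": 85, "travel": [-0.162, -0.07, 0], "twist": [0, 0, -0.213]}, {"jaw": 85, "travel": [-0.216, -0.093, 0], "twist": [0, 0, -0.284]}, {"jaw": 85, "travel": [-0.27, -0.116, 0], "twist": [0, 0, -0.355]}, {"jaw": 85, "travel": [-0.324, -0.14, 0], "twist": [0, 0, -0.426]}, {"jaw": 85, "travel": [-0.375, -0.1625, 0], "twist": [0, 0, -0.497]}, {"jaw": 85, "travel": [-0.375, -0.1625, 0], "twist": [0, 0, -0.568]}]}}

```text
clock: 1.75
position: [531.4, 24.2, 239.4]
tool_rot: [-3.088, 0.576, -0.0]
ft_force: [1.2, -1.2, 0.4]
opening: 1.0
grip_force: 0.0
```

Request:
{"api": "step_arm", "payload": {"increments": [{"travel": [0, 0, 0]}, {"travel": [0, 0, 0]}, {"travel": [0, 0, 0]}]}}

```text
$.increments[0]: bad value
```

```bash
python3 - <<'E'
from h import *
f=frame('wrist');save(f,'w1');np.savez('w1',**{k:f[k] for k in('img','range_z','K','D','T')})
A=now();print(A[:3,3],yaw(A),robot.get_obs()['joints'],robot.get_obs()['clock'])
m=blue(f);p=pts(f,uvs(m));t=p[abs(p[:,2]-98)<6];r=cv2.minAreaRect(t[:,:2].astype(np.float32));print(m.sum(),np.median(t[:,2]),r)
E
```

```text
[530.31650664  22.48943477 239.36280206] -20.991157494956962 [ 3.48071603e-01  2.18945619e-01 -2.08668126e-01 -2.11859447e-04
 -1.14424867e+00  8.56447925e-01] 1.8
13246 98.16657010757956 ((600.8389282226562, -6.584251403808594), (55.875, 89.27898406982422), 68.0806655883789)
```

View pics/w1.png

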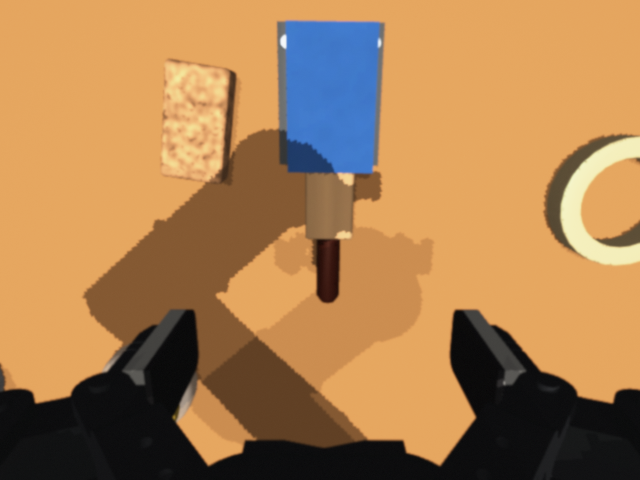

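The wrist view shows the block top at (330,95), the collar at (330,205) and the brown shank running down to (328,300). The cork is at (197,120) on the left. The arm was still settling, so I will measure again at rest.

Request:
{"api": "step_arm", "payload": {"increments": [{"jaw": 85, "travel": [0, 0, 0], "twist": [0, 0, 0]}, {"jaw": 85, "travel": [0, 0, 0], "twist": [0, 0, 0]}, {"jaw": 85, "travel": [0, 0, 0], "twist": [0, 0, 0]}, {"jaw": 85, "travel": [0, 0, 0], "twist": [0, 0, 0]}]}}

```text
clock: 2.2
position: [529.5, 19.3, 240.3]
tool_rot: [-3.084, 0.597, -0.0]
ft_force: [0.0, 0.3, 0.0]
opening: 0.993
grip_force: 0.0
```

```bash
cat >> h.py <<'E'
def meas(f,ax=-21.9):
    """block rect from depth, then stick pieces in holder frame (along, lateral, z)"""
    m=blue(f);p=pts(f,uvs(m));t=p[abs(p[:,2]-98)<5];r=cv2.minAreaRect(t[:,:2].astype(np.float32))
    print('block z',np.median(t[:,2]),r)
    c=np.array(r[0]);a=np.radians(r[2]-90); d=np.array([np.cos(a),np.sin(a)]);n=np.array([-d[1],d[0]])
    print('axis deg',np.degrees(a),'mouth',c-45*d)
    g=uvs(f['range_z']>0);q=pts(f,g);s=q[:,:2]-(c-45*d);u=np.c_[s@d,s@n,q[:,2]]
    k=(u[:,0]<-2)&(u[:,0]>-150)&(abs(u[:,1])<40)&(u[:,2]>60)&(u[:,2]<95);u=u[k]
    for lo,hi,nm in((82,92,'collar'),(72,80,'shank')):
        v=u[(u[:,2]>lo)&(u[:,2]<hi)]
        if len(v)>20: print(nm,len(v),'along',np.percentile(v[:,0],[1,99]).round(1),'lat',np.percentile(v[:,1],[1,50,99]).round(1),'z',np.median(v[:,2]).round(1),'slope deg',np.degrees(np.polyfit(v[:,0],v[:,1],1)[0]).round(2))
    return c,d,n
E
python3 - <<'E'
from h import *
f=frame('wrist');A=now();print(A[:3,3],yaw(A));meas(f)
f=load('top');meas(f)
E
```

```text
[529.53934872  19.41411881 240.32244932] -21.881376574432974
block z 98.18688994261896 ((600.7008056640625, -6.466026306152344), (55.8455810546875, 88.6098403930664), 68.17236328125)
axis deg -21.82763671875 mouth [558.92700916  10.2656779 ]
collar 3126 along [-49.   -2.6] lat [-16.5   0.   16.7] z 85.5 slope deg -0.3
shank 1286 along [-103.4  -52.5] lat [-8.1  0.2  7.9] z 76.1 slope deg 0.1
block z 97.96575690539652 ((600.773681640625, -8.009452819824219), (54.19788360595703, 86.67141723632812), 68.05945587158203)
axis deg -21.94054412841797 mouth [559.03293782   8.80453854]
collar 340 along [-48.   -2.6] lat [-15.9   0.4  17.1] z 85.6 slope deg -0.6
shank 179 along [-101.7  -23.9] lat [-16.1  -0.1   8.7] z 76.0 slope deg -3.78
```

Request:
{"api": "step_arm", "payload": {"increments": [{"jaw": 60, "travel": [0.0071, -0.0031, 0.05], "twist": [0, 0, 0]}, {"jaw": 60, "travel": [0.0071, -0.0031, 0.1], "twist": [0, 0, 0]}, {"jaw": 60, "travel": [0.0071, -0.0031, 0.14], "twist": [0, 0, 0]}, {"jaw": 60, "travel": [0.0071, -0.0031, 0.17], "twist": [0, 0, 0]}, {"jaw": 60, "travel": [0.0071, -0.0031, 0.19], "twist": [0, 0, 0]}, {"jaw": 60, "travel": [0.0071, -0.0031, 0.21], "twist": [0, 0, 0]}, {"jaw": 60, "travel": [0.0071, -0.0031, 0.225], "twist": [0, 0, 0]}, {"jaw": 60, "travel": [0.0071, -0.0031, 0.24], "twist": [0, 0, 0]}]}}

```text
clock: 3.05
position: [536.2, 20.1, 47.6]
tool_rot: [-3.085, 0.594, -0.001]
ft_force: [1.0, 0.0, 0.6]
opening: 0.706
grip_force: 0.0
```

Request:
{"api": "step_arm", "payload": {"increments": [{"jaw": 60, "travel": [0, 0, 0.0027], "twist": [0, 0, 0]}, {"jaw": 60, "travel": [0, 0, 0.0027], "twist": [0, 0, 0]}, {"jaw": 60, "travel": [0, 0, 0.0027], "twist": [0, 0, 0]}, {"jaw": 60, "travel": [0, 0, 0.0027], "twist": [0, 0, 0]}]}}

```text
clock: 3.45
position: [536.4, 20.4, 46.7]
tool_rot: [-3.084, 0.593, -0.002]
ft_force: [-0.2, 0.7, 0.3]
opening: 0.699
grip_force: 0.0
```

```bash
python3 - <<'E'
from h import *
f=frame('wrist');save(f,'w2');A=now();print(A[:3,3],yaw(A));meas(f)
E
```

```text
[536.32758604  20.41760901  46.64369112] -21.773001353515706
block z 98.13053329034213 ((588.8264770507812, -1.9255332946777344), (56.48246765136719, 65.41484832763672), 68.12330627441406)
axis deg -21.876693725585938 mouth [547.06702165  14.84193176]
collar 14722 along [-34.8  -2.3] lat [-33.2  -0.   36.2] z 85.6 slope deg 0.54
shank 1678 along [-43.9  -2.6] lat [-39.7 -28.2  38. ] z 76.3 slope deg -9.51
```

View pics/w2.png

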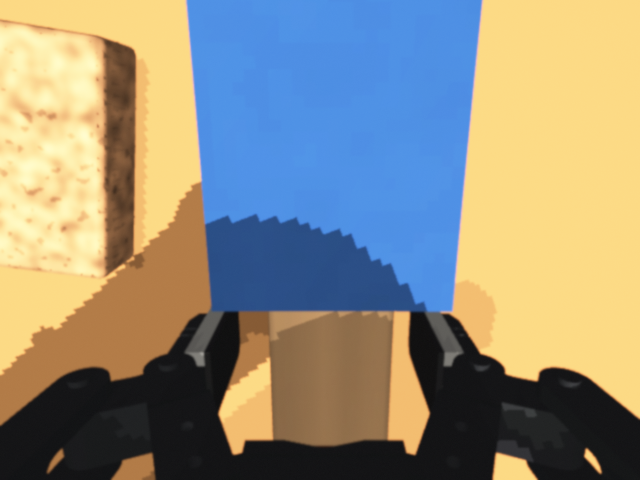

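The close wrist view shows the collar at columns 271–393 between the fingers, with about equal gaps on each side. The block front edge is at row 310, and the cork is well clear on the left.

Request:
{"api": "step_arm", "payload": {"increments": [{"jaw": 45, "travel": [0, 0, 0], "twist": [0, 0, 0]}, {"jaw": 38, "travel": [0, 0, 0], "twist": [0, 0, 0]}, {"jaw": 28, "travel": [0, 0, 0], "twist": [0, 0, 0]}, {"jaw": 28, "travel": [0, 0, 0], "twist": [0, 0, 0]}, {"jaw": 28, "travel": [0, 0, 0], "twist": [0, 0, 0]}, {"jaw": 28, "travel": [0, 0, 0], "twist": [0, 0, 0]}], "newtons": 50}}

```text
clock: 4.1
position: [535.9, 20.2, 46.3]
tool_rot: [3.085, -0.593, 0.0]
ft_force: [-1.8, 0.3, 5.5]
opening: 0.388
grip_force: 50.2
```

```bash
python3 - <<'E'
from h import *
A=now();o=robot.get_obs();print(A[:3,3],yaw(A),o['ft_force'],o['moment'],o['grip_force'],o['opening']*85)
E
```

```text
[535.90936244  20.20993189  46.31967839] -21.777125249242474 [-1.79677194  0.34955041  5.47574669] [-0.12277183  0.44514384 -0.05217592] 50.22998034954071 32.948208213841355
```

Request:
{"api": "step_arm", "payload": {"increments": [{"jaw": 28, "travel": [0, 0, -0.001], "twist": [0, 0, 0]}, {"jaw": 28, "travel": [0, 0, -0.0019], "twist": [0, 0, 0]}, {"jaw": 28, "travel": [0, 0, -0.0019], "twist": [0, 0, 0]}, {"jaw": 28, "travel": [0, 0, -0.0019], "twist": [0, 0, 0]}]}}

```text
clock: 4.5
position: [535.7, 20.3, 47.1]
tool_rot: [3.085, -0.594, -0.001]
ft_force: [-0.3, 0.5, -0.4]
opening: 0.39
grip_force: 49.8
```

Request:
{"api": "step_arm", "payload": {"increments": [{"jaw": 28, "travel": [-0.005, 0, 0], "twist": [0, 0, 0]}, {"jaw": 28, "travel": [-0.015, 0, 0], "twist": [0, 0, 0]}, {"jaw": 28, "travel": [-0.025, 0, 0], "twist": [0, 0, 0]}, {"jaw": 28, "travel": [-0.025, 0, 0], "twist": [0, 0, 0]}]}}

```text
clock: 4.9
position: [515.8, 28.0, 47.4]
tool_rot: [3.085, -0.592, -0.002]
ft_force: [-0.5, 0.7, -1.3]
opening: 0.391
grip_force: 49.8
```

Request:
{"api": "step_arm", "payload": {"increments": [{"jaw": 28, "travel": [-0.015, 0, 0], "twist": [0, 0, 0]}, {"jaw": 28, "travel": [-0.03, 0, 0], "twist": [0, 0, 0]}, {"jaw": 28, "travel": [-0.05, 0, 0], "twist": [0, 0, 0]}, {"jaw": 28, "travel": [-0.07, 0, 0], "twist": [0, 0, 0]}, {"jaw": 28, "travel": [-0.1, 0, 0], "twist": [0, 0, 0]}, {"jaw": 28, "travel": [-0.1, 0, 0], "twist": [0, 0, 0]}, {"jaw": 28, "travel": [-0.1, 0, 0], "twist": [0, 0, 0]}]}}

```text
clock: 5.6
position: [443.0, 57.9, 47.9]
tool_rot: [-3.085, 0.591, -0.002]
ft_force: [0.7, 0.4, -0.7]
opening: 0.394
grip_force: 50.2
```

```bash
python3 - <<'E'
from h import *
f=frame('wrist');save(f,'w3');A=now();print(A[:3,3],yaw(A),robot.get_obs()['joints'].round(3));meas(f)
E
```

```text
[443.59091576  57.89799305  47.86377651] -21.709676434553895 [ 0.495  0.328 -0.651  0.    -0.591  0.696]Traceback (most recent call last):
  File "<stdin>", line 2, in <module>
  File "h.py", line 45, in meas
    m=blue(f);p=pts(f,uvs(m));t=p[abs(p[:,2]-98)<5];r=cv2.minAreaRect(t[:,:2].astype(np.float32))
  File "h.py", line 31, in blue
    h=cv2.cvtColor(f['img'],cv2.COLOR_RGB2HSV); return big((h[...,0]>100)&(h[...,0]<130)&(h[...,1]>130)&(h[...,2]>50))
                                                       ~~~^^^^^^^^^^^^^^^^^^^^^^^^^^^^^^^^^^^^^^^^^^^^^^^^^^^^^^^^^^^^
  File "h.py", line 29, in big
    n,l,s,c=cv2.connectedComponentsWithStats(m.astype(np.uint8)); k=1+np.argmax(s[1:,4]); return l==k
                                                                      ~~~~~~~~~^^^^^^^^^
    return _wrapfunc(a, 'argmax', axis=axis, out=out, **kwds)
    return bound(*args, **kwds)
ValueError: attempt to get argmax of an empty sequence
```

View pics/w3.png

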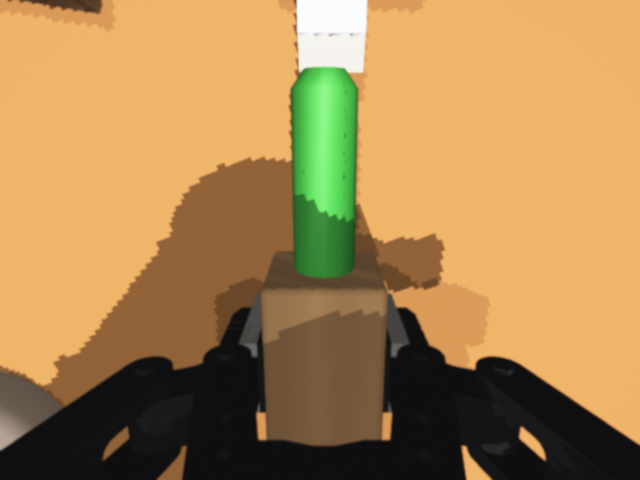

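The picture shows the green shank at column 325, tip at row 68, straight out of the gripped collar. The rest's white ramp is beyond it, centred near column 332.

```bash
cat >> h.py <<'E'
def stick(f,A,col):
    """shank & collar in tool frame from depth: tip x, ridge z slope, lateral slope"""
    h=cv2.cvtColor(f['img'],cv2.COLOR_RGB2HSV)
    g=uvs(f['range_z']>0);q=(np.c_[pts(f,g),np.ones(len(g))]@np.linalg.inv(A).T)[:,:3]
    near=(abs(q[:,1])<14)&(q[:,0]>27)&(q[:,0]<95)&(q[:,2]<-15)&(q[:,2]>-40); s=q[near]
    print('tip x',np.percentile(s[:,0],[99,99.9]).round(1))
    b=[];  
    for x in range(34,72,3):
        v=s[abs(s[:,0]-x)<1.5]
        if len(v)>30: b.append((x,(np.percentile(v[:,1],1)+np.percentile(v[:,1],99))/2,np.percentile(v[:,2],3)))
    b=np.array(b); 
    for j,n in((1,'lat'),(2,'ridge z')):
        k=np.polyfit(b[:,0],b[:,j],1);print(n,'at x=0',k[1].round(2),'at 80',np.polyval(k,80).round(2),'deg',np.degrees(k[0]).round(2))
    c=q[(abs(q[:,1])<15)&(q[:,0]>10)&(q[:,0]<30)&(q[:,2]<-30)&(q[:,2]>-50)]
    print('collar top z',np.median(c[:,2]).round(2),'front edge x',np.percentile(c[:,0],99).round(1)) if len(c) else 0
E
python3 - <<'E'
from h import *
f=frame('wrist');A=now();print(A[:3,3],A[:3,2].round(4),yaw(A));stick(f,A,0)
w=uvs((f['img'].min(2)>200));w=w[w[:,1]<75];p=pts(f,w);print(len(w),p[:,2].min(),p[:,2].max());p=p[(p[:,2]>47)&(p[:,2]<56)]
d=np.array([.9282,-.3721]);n=np.array([.3721,.9282]);s=p[:,:2]-[558.93,10.27];print('rest lat',np.percentile(s@n,[1,99]),'along',np.percentile(s@d,[1,99]))
print(robot.get_obs()['joints'],robot.get_obs()['clock'])
E
```

```text
[443.79267862  57.77536119  47.77566641] [ 1.3e-03  5.0e-04 -1.0e+00] -21.744216885833033
tip x [79.1 79.8]
lat at x=0 -0.75 at 80 -0.65 deg 0.07
ridge z at x=0 -31.68 at 80 -32.16 deg -0.35
collar top z -39.12 front edge x 29.3
4594 -1.2202665734769482 190.6946892974555
rest lat [-10.03827741   9.55555973] along [-41.50973411 -24.95453229]
[ 4.94714341e-01  3.28092262e-01 -6.50285308e-01  3.35573214e-04
 -5.91015342e-01  6.96295787e-01] 5.7
```

```bash
cat >> h.py <<'E'
def topcheck():
    f=frame('top');m=blue(f);p=pts(f,uvs(m));t=p[abs(p[:,2]-98)<5];r=cv2.minAreaRect(t[:,:2].astype(np.float32));c=np.array(r[0])
    a=np.radians(r[2]-90);print('top block',c,np.degrees(a)); a=np.radians(-21.87)
    d=np.array([np.cos(a),np.sin(a)]);n=np.array([-d[1],d[0]])
    hs=cv2.cvtColor(f['img'],cv2.COLOR_RGB2HSV).astype(int)
    # block lateral mid from extents
    l=(t[:,:2]-c)@n; print('block lat mid',(np.percentile(l,1)+np.percentile(l,99))/2)
    for nm,k in(('green',(hs[...,0]>45)&(hs[...,0]<75)&(hs[...,1]>120)),('brown',(hs[...,2]<75)&((hs[...,0]<12)|(hs[...,0]>165))&(hs[...,1]>90))):
        g=uvs(k)
        if len(g)<5: continue
        w=onz(f,g,75.); s=(w[:,:2]-c)@d; y=(w[:,:2]-c)@n; ok=(abs(y)<25)&(s<-40)&(s>-290)
        if ok.sum()>5: print(nm,ok.sum(),'along mouth',np.percentile(s[ok]+45,[1,99]).round(1),'lat',y[ok].mean().round(2),np.percentile(y[ok],[3,97]).round(1),'slope',np.degrees(np.polyfit(s[ok],y[ok],1)[0]).round(2))
    return f
E
python3 - <<'E'
from h import *
f=topcheck();cv2.imwrite('pics/t1.png',cv2.resize(f['img'][150:350,220:420,::-1],(600,600),interpolation=cv2.INTER_NEAREST))
E
```

```text
top block [600.74041748  -8.04904938] -22.082077026367188
block lat mid -0.09824146171062864
green 112 along mouth [-83.9 -46.7] lat 1.33 [-4.9  8. ] slope 0.85
```

View pics/t1.png

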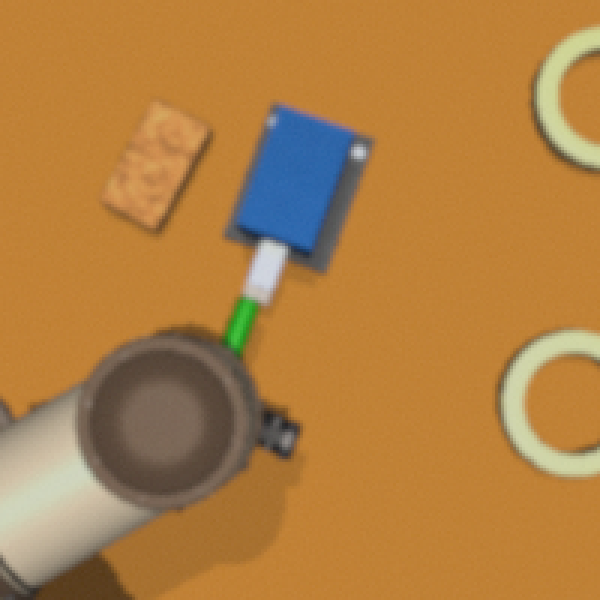

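Request:
{"api": "step_arm", "payload": {"increments": [{"jaw": 28, "travel": [0, 0, 0], "twist": [0, 0, 0.03]}, {"jaw": 28, "travel": [0, 0, 0], "twist": [0, 0, 0.09]}, {"jaw": 28, "travel": [0, 0, 0], "twist": [0, 0, 0.16]}, {"jaw": 28, "travel": [0, 0, 0], "twist": [0, 0, 0.23]}, {"jaw": 28, "travel": [0, 0, 0], "twist": [0, 0, 0.3]}, {"jaw": 28, "travel": [0, 0, 0], "twist": [0, 0, 0.37]}, {"jaw": 28, "travel": [0, 0, 0], "twist": [0, 0, 0.44]}, {"jaw": 28, "travel": [0, 0, 0], "twist": [0, 0, 0.5]}]}}

```text
clock: 6.55
position: [443.7, 57.3, 47.4]
tool_rot: [-2.368, 2.064, -0.0]
ft_force: [-0.1, 0.5, -1.6]
opening: 0.393
grip_force: 50.3
```

Request:
{"api": "step_arm", "payload": {"increments": [{"jaw": 28, "travel": [0, 0, 0], "twist": [0, 0, 0.06]}, {"jaw": 28, "travel": [0, 0, 0], "twist": [0, 0, 0.12]}, {"jaw": 28, "travel": [0, 0, 0], "twist": [0, 0, 0.19]}, {"jaw": 28, "travel": [0, 0, 0], "twist": [0, 0, 0.26]}, {"jaw": 28, "travel": [0, 0, 0], "twist": [0, 0, 0.33]}, {"jaw": 28, "travel": [0, 0, 0], "twist": [0, 0, 0.4]}, {"jaw": 28, "travel": [0, 0, 0], "twist": [0, 0, 0.45]}, {"jaw": 28, "travel": [0, 0, 0], "twist": [0, 0, 0.5]}]}}

```text
clock: 7.35
position: [443.7, 57.3, 47.4]
tool_rot: [-1.021, 2.971, 0.0]
ft_force: [-0.1, 1.0, -0.5]
opening: 0.391
grip_force: 50.3
```

Request:
{"api": "step_arm", "payload": {"increments": [{"jaw": 28, "travel": [0, 0, 0], "twist": [0, 0, 0.06]}, {"jaw": 28, "travel": [0, 0, 0], "twist": [0, 0, 0.12]}, {"jaw": 28, "travel": [0, 0, 0], "twist": [0, 0, 0.19]}, {"jaw": 28, "travel": [0, 0, 0], "twist": [0, 0, 0.26]}, {"jaw": 28, "travel": [0, 0, 0], "twist": [0, 0, 0.33]}, {"jaw": 28, "travel": [0, 0, 0], "twist": [0, 0, 0.4]}, {"jaw": 28, "travel": [0, 0, 0], "twist": [0, 0, 0.46]}, {"jaw": 28, "travel": [0, 0, 0], "twist": [0, 0, 0.5]}]}}

```text
clock: 8.15
position: [443.7, 57.3, 47.4]
tool_rot: [0.601, 3.083, 0.0]
ft_force: [0.3, -0.0, -1.0]
opening: 0.395
grip_force: 50.3
```

Request:
{"api": "step_arm", "payload": {"increments": [{"jaw": 28, "travel": [0, 0, 0], "twist": [0, 0, 0]}, {"jaw": 28, "travel": [0, 0, 0], "twist": [0, 0, 0]}, {"jaw": 28, "travel": [0, 0, 0], "twist": [0, 0, 0]}, {"jaw": 28, "travel": [0, 0, 0], "twist": [0, 0, 0]}]}}

```text
clock: 8.55
position: [443.1, 57.3, 47.4]
tool_rot: [-0.593, -3.085, 0.0]
ft_force: [0.5, -0.4, -1.1]
opening: 0.39
grip_force: 50.3
```

```bash
python3 - <<'E'
from h import *
f=frame('wrist');A=now();print(A[:3,3],A[:3,2].round(4),yaw(A));stick(f,A,0)
topcheck()
E
```

```text
[443.10557682  57.37525379  47.44972554] [ 0.  0. -1.] 158.25348097298578
tip x [83.8 84.6]
lat at x=0 0.54 at 80 0.5 deg -0.03
ridge z at x=0 -31.8 at 80 -32.04 deg -0.17
collar top z -39.24 front edge x 29.9
top block [600.61901855  -7.74853516] -21.827735900878906
block lat mid -0.22054662442729622
green 8 along mouth [-206.5 -202.4] lat -1.59 [-5.   2.3] slope -61.76
brown 34 along mouth [-84.3 -54. ] lat 0.06 [-4.9  6.4] slope 1.9
```

The top crop shows the green shank at (240,325), in line with the white rest at (265,270) and the blue block. The gripper hides the rest of the stick. The tip reading changed by 5 mm after the turn, so I am checking it directly in the tool frame.

```bash
python3 - <<'E'
from h import *
for i in range(3):
    f=robot.grab_frame('wrist');
    f=frame('wrist');f['T']=np.array(f['tool_from_camera'],float);stick(f,np.eye(4),0)
save(f,'w4')
E
```

```text
tip x [83.8 84.6]
lat at x=0 0.58 at 80 0.54 deg -0.03
ridge z at x=0 -31.8 at 80 -32.07 deg -0.19
collar top z -39.27 front edge x 29.9
tip x [83.8 84.6]
lat at x=0 0.54 at 80 0.56 deg 0.01
ridge z at x=0 -31.74 at 80 -32.05 deg -0.22
collar top z -39.26 front edge x 29.9
tip x [83.8 84.6]
lat at x=0 0.56 at 80 0.55 deg -0.0
ridge z at x=0 -31.7 at 80 -32.05 deg -0.25
collar top z -39.25 front edge x 29.9
```

View pics/w4.png

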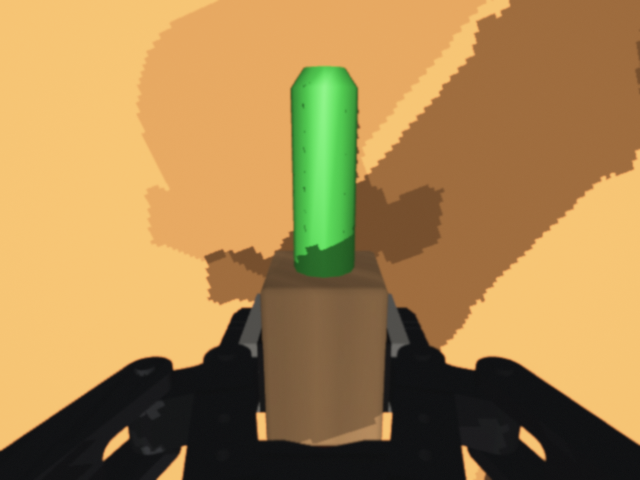

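The stick sits at the same pixels as before the turn (tip at (325,68), collar edge at row 290), so it has not slipped. Both views put it about 0.8 mm left of the bore axis, so I will shift it by that and enter the bore gently.

Request:
{"api": "step_arm", "payload": {"increments": [{"jaw": 28, "travel": [-0.01, -0.001, 0], "twist": [0, 0, 0]}, {"jaw": 28, "travel": [-0.025, -0.001, 0], "twist": [0, 0, 0]}, {"jaw": 28, "travel": [-0.04, -0.001, 0], "twist": [0, 0, 0]}, {"jaw": 28, "travel": [-0.05, -0.001, 0], "twist": [0, 0, 0]}, {"jaw": 28, "travel": [-0.057, -0.001, 0], "twist": [0, 0, 0]}, {"jaw": 28, "travel": [-0.064, -0.001, 0], "twist": [0, 0, 0]}, {"jaw": 28, "travel": [-0.07, -0.001, 0], "twist": [0, 0, 0]}, {"jaw": 28, "travel": [-0.075, -0.001, 0], "twist": [0, 0, 0]}]}}

```text
clock: 9.75
position: [498.7, 34.2, 47.4]
tool_rot: [-0.593, -3.085, 0.0]
ft_force: [-0.9, 0.6, -0.9]
opening: 0.391
grip_force: 50.3
```

Request:
{"api": "step_arm", "payload": {"increments": [{"jaw": 28, "travel": [-0.004, 0, 0], "twist": [0, 0, 0]}, {"jaw": 28, "travel": [-0.008, 0, 0], "twist": [0, 0, 0]}, {"jaw": 28, "travel": [-0.012, 0, 0], "twist": [0, 0, 0]}, {"jaw": 28, "travel": [-0.012, 0, 0], "twist": [0, 0, 0]}]}}

```text
clock: 10.15
position: [507.8, 30.8, 47.5]
tool_rot: [0.593, 3.085, 0.0]
ft_force: [0.3, -0.5, -1.2]
opening: 0.391
grip_force: 50.3
```

Request:
{"api": "step_arm", "payload": {"increments": [{"jaw": 28, "travel": [-0.006, 0, 0], "twist": [0, 0, 0]}, {"jaw": 28, "travel": [-0.012, 0, 0], "twist": [0, 0, 0]}, {"jaw": 28, "travel": [-0.018, 0, 0], "twist": [0, 0, 0]}, {"jaw": 28, "travel": [-0.024, 0, 0], "twist": [0, 0, 0]}, {"jaw": 28, "travel": [-0.03, 0, 0], "twist": [0, 0, 0]}, {"jaw": 28, "travel": [-0.033, 0, 0], "twist": [0, 0, 0]}, {"jaw": 28, "travel": [-0.033, 0, 0], "twist": [0, 0, 0]}]}}

```text
clock: 10.85
position: [532.2, 20.8, 47.4]
tool_rot: [0.594, 3.085, -0.0]
ft_force: [-0.4, -0.1, -1.2]
opening: 0.39
grip_force: 50.3
```

Request:
{"api": "step_arm", "payload": {"increments": [{"jaw": 28, "travel": [-0.0015, 0, 0], "twist": [0, 0, 0]}, {"jaw": 28, "travel": [-0.003, 0, 0], "twist": [0, 0, 0]}, {"jaw": 28, "travel": [-0.004, 0, 0], "twist": [0, 0, 0]}, {"jaw": 28, "travel": [-0.004, 0, 0], "twist": [0, 0, 0]}]}}

```text
clock: 11.25
position: [534.9, 19.8, 47.5]
tool_rot: [0.593, 3.085, 0.0]
ft_force: [0.1, -0.2, -0.5]
opening: 0.392
grip_force: 50.3
```

Request:
{"api": "step_arm", "payload": {"increments": [{"jaw": 28, "travel": [-0.0015, 0, 0], "twist": [0, 0, 0]}, {"jaw": 28, "travel": [-0.003, 0, 0], "twist": [0, 0, 0]}, {"jaw": 28, "travel": [-0.004, 0, 0], "twist": [0, 0, 0]}, {"jaw": 28, "travel": [-0.004, 0, 0], "twist": [0, 0, 0]}]}}

```text
clock: 11.65
position: [538.0, 18.6, 47.5]
tool_rot: [0.593, 3.085, 0.0]
ft_force: [0.4, -0.7, -1.3]
opening: 0.392
grip_force: 50.3
```

Request:
{"api": "step_arm", "payload": {"increments": [{"jaw": 28, "travel": [-0.0008, 0, 0], "twist": [0, 0, 0]}, {"jaw": 28, "travel": [-0.0015, 0, 0], "twist": [0, 0, 0]}, {"jaw": 28, "travel": [-0.0015, 0, 0], "twist": [0, 0, 0]}]}}

```text
clock: 11.95
position: [539.0, 18.2, 47.5]
tool_rot: [0.593, 3.085, 0.0]
ft_force: [0.4, -0.4, -1.1]
opening: 0.391
grip_force: 50.3
```

Request:
{"api": "step_arm", "payload": {"increments": [{"jaw": 28, "travel": [-0.0008, 0, 0], "twist": [0, 0, 0]}, {"jaw": 28, "travel": [-0.0015, 0, 0], "twist": [0, 0, 0]}, {"jaw": 28, "travel": [-0.0015, 0, 0], "twist": [0, 0, 0]}]}}

```text
clock: 12.25
position: [540.1, 17.8, 47.5]
tool_rot: [-0.593, -3.085, -0.0]
ft_force: [-0.0, 0.7, -1.4]
opening: 0.393
grip_force: 50.3
```

Request:
{"api": "step_arm", "payload": {"increments": [{"jaw": 28, "travel": [-0.0008, 0, 0], "twist": [0, 0, 0]}, {"jaw": 28, "travel": [-0.0015, 0, 0], "twist": [0, 0, 0]}, {"jaw": 28, "travel": [-0.0015, 0, 0], "twist": [0, 0, 0]}]}}

```text
clock: 12.55
position: [540.0, 17.6, 47.3]
tool_rot: [-0.593, -3.083, 0.001]
ft_force: [-4.5, 3.0, 1.1]
opening: 0.392
grip_force: 50.6
```

Request:
{"api": "step_arm", "payload": {"increments": [{"jaw": 28, "travel": [0, 0, 0.0006], "twist": [0, 0, 0]}, {"jaw": 28, "travel": [0, 0, 0.0012], "twist": [0, 0, 0]}, {"jaw": 28, "travel": [-0.0008, 0, 0.0012], "twist": [0, 0, 0]}, {"jaw": 28, "travel": [-0.0015, 0, 0.0012], "twist": [0, 0, 0]}, {"jaw": 28, "travel": [-0.0015, 0, 0.0012], "twist": [0, 0, 0]}]}}

```text
clock: 13.05
position: [539.9, 17.3, 46.5]
tool_rot: [-0.593, -3.081, 0.001]
ft_force: [-8.4, 5.7, 6.1]
opening: 0.386
grip_force: 51.1
```

```bash
python3 - <<'E'
from h import *
f=frame('wrist');f['T']=np.array(f['tool_from_camera'],float);stick(f,np.eye(4),0)
E
```

```text
tip x [83.9 84.7]
lat at x=0 0.7 at 80 0.52 deg -0.13
ridge z at x=0 -31.6 at 80 -31.8 deg -0.15
collar top z -39.17 front edge x 29.9
```

Request:
{"api": "step_arm", "payload": {"increments": [{"jaw": 38, "travel": [0, 0, 0], "twist": [0, 0, 0]}, {"jaw": 45, "travel": [0, 0, 0], "twist": [0, 0, 0]}, {"jaw": 60, "travel": [0, 0, 0], "twist": [0, 0, 0]}, {"jaw": 60, "travel": [0, 0, 0], "twist": [0, 0, 0]}, {"jaw": 60, "travel": [0, 0, 0], "twist": [0, 0, 0]}]}}

```text
clock: 13.6
position: [542.5, 16.7, 46.5]
tool_rot: [0.594, 3.085, 0.0]
ft_force: [-0.0, 0.3, -0.1]
opening: 0.703
grip_force: 0.0
```

Request:
{"api": "step_arm", "payload": {"increments": [{"jaw": 60, "travel": [0, 0, -0.02], "twist": [0, 0, 0]}, {"jaw": 60, "travel": [0, 0, -0.05], "twist": [0, 0, 0]}, {"jaw": 60, "travel": [0, 0, -0.1], "twist": [0, 0, 0]}, {"jaw": 60, "travel": [0, 0, -0.15], "twist": [0, 0, 0]}, {"jaw": 60, "travel": [0, 0, -0.2], "twist": [0, 0, 0]}, {"jaw": 60, "travel": [0.03, 0, -0.24], "twist": [0, 0, 0]}, {"jaw": 60, "travel": [0.03, 0, -0.24], "twist": [0, 0, 0]}, {"jaw": 60, "travel": [0.03, 0, -0.24], "twist": [0, 0, 0]}]}}

```text
clock: 14.4
position: [519.8, 26.0, 239.3]
tool_rot: [0.593, 3.083, 0.002]
ft_force: [-0.6, -0.2, -0.7]
opening: 0.704
grip_force: 0.0
```

Request:
{"api": "step_arm", "payload": {"increments": [{"jaw": 60, "travel": [0, 0, 0], "twist": [0, 0, 0]}, {"jaw": 60, "travel": [0, 0, 0], "twist": [0, 0, 0]}, {"jaw": 60, "travel": [0, 0, 0], "twist": [0, 0, 0]}]}}

```text
clock: 14.7
position: [519.8, 25.5, 237.2]
tool_rot: [-0.594, -3.083, 0.002]
ft_force: [-0.3, 0.4, 0.4]
opening: 0.703
grip_force: 0.0
```

```bash
python3 - <<'E'
from h import *
f=frame('wrist');save(f,'w5')
try: meas(f)
except Exception as e: print(e)
f=frame('top');cv2.imwrite('pics/t2.png',cv2.resize(f['img'][150:350,220:420,::-1],(600,600),interpolation=cv2.INTER_NEAREST))
E
```

```text
block z 98.27832917245871 ((599.9484252929688, -6.211784362792969), (55.78736877441406, 89.43443298339844), 68.43330383300781)
axis deg -21.566696166992188 mouth [558.09886155  10.32949776]
collar 3014 along [-49.1  -2.4] lat [-16.2   0.6  17. ] z 85.7 slope deg -0.15
shank 1809 along [-103.3  -48.9] lat [-10.2   0.7  11.6] z 76.2 slope deg -0.31
```

View pics/w5.png

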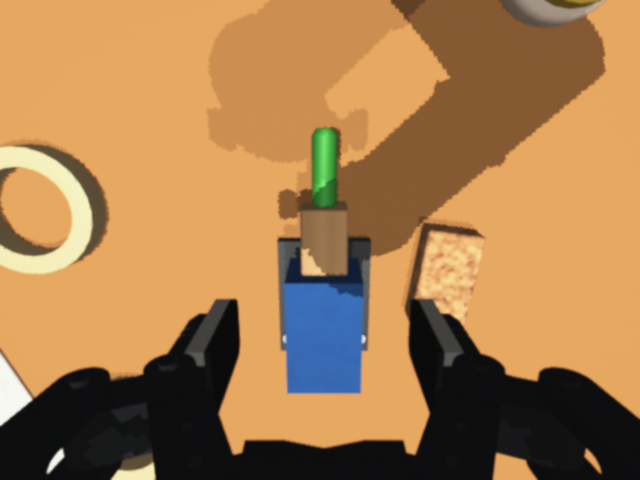

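The wrist picture shows the green end facing out (tip at (325,130)) and the collar at (325,240) against the block's front edge at row 275. The measured collar span of −49 to −2 mm matches the starting home pose. The cork and tapes are undisturbed and the gripper is clear, so I am handing in.

```bash
python3 -c "
from cell import robot
print(robot.finish_job())"
```

```text
the job is handed in; nothing more can be done
None
```

The stick is turned end for end and fully home, with the collar against the block, the green end facing out and the gripper clear. I handed the job in at about 15 s; no verdict came back.

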